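# Touch-test the gilding on a bronze hand

### The job

See whether the gold leaf on the brown bronze hand has dried: with a fingertip of the gripper, lightly touch for a moment first the gold ball of the thumb, then the gold pad below the index finger, then the gold pad below the little finger, and draw back clear. Touch nothing else on that hand (its red patch and brown bronze are still wet), press the leaf only gently, and leave everything else on the bench where it is.

Things in the scene. Friction and masses are not known exactly. Their poses are not given: they have to be found in the camera images.
- bronze_hand: Brown bronze hand, palm up, 250 mm long. Origin: centre of the palm's underside, 48 mm above the bench; x to its fingertips, y to its thumb side, z up. Palm 105 (x) by 92 (y) mm, flat top at z = 32 mm. Fingers leave at x = +45, tips up to z = 41; thumb along the +y side, its tip at x = 45, y = 74, up to z = 37; wrist to -x. All lower than the gold crowns (z = 45). Wet: not to be touched.
- thumb_ball_top (a point): Top of the crown of the gold dome that is the hand's ball of the thumb: 38 mm across, rounded, crown 13 mm over the flat palm and 93 mm over the bench (it sinks with the work rest when pressed). Axes as the hand's. Takes a light touch of a few newtons; over 15 N marks the leaf. It lies at x = -22, y = +27 mm of the hand.
- index_mount_top (a point): Top of the crown of the gold dome that is the hand's pad below the index finger: 34 mm across, rounded, crown 13 mm over the flat palm and 93 mm over the bench (it sinks with the work rest when pressed). Axes as the hand's. Takes a light touch of a few newtons; over 15 N marks the leaf. It lies at x = +34, y = +22 mm of the hand.
- little_mount_top (a point): Top of the crown of the gold dome that is the hand's pad below the little finger: 34 mm across, rounded, crown 13 mm over the flat palm and 93 mm over the bench (it sinks with the work rest when pressed). Axes as the hand's. Takes a light touch of a few newtons; over 15 N marks the leaf. It lies at x = +30, y = -29 mm of the hand.
- thumb_ball: The gold ball-of-thumb dome itself; origin at the centre of its foot, 14 mm below its crown.
- index_mount: The gold index-finger pad itself; origin at the centre of its foot, 14 mm below its crown.
- little_mount: The gold little-finger pad itself; origin at the centre of its foot, 14 mm below its crown.
- red_heel: A red-primed dome, still wet, on the heel of the same hand below the little-finger side: 34 mm across, 8 mm high over the palm (5 mm lower than the gold). Origin at the centre of its foot, at x = -30, y = -28 mm of the hand. Must not be touched.
- rest_top (a joint): Sprung steel top plate (200 x 150 x 8 mm, on a green 210 x 160 mm base standing on the bench) to which the hand is fixed. Value: how far it has sunk, 0 (up) to 0.020 m (bottomed). It begins to sink at about 0.8 N and then takes 0.45 N for each mm, about 9.8 N at the bottom, and comes back up by itself.
- rest: Green base of the sprung work rest, 210 x 160 x 12 mm, fixed to the bench; origin under its centre, with the same yaw as the hand and straight below the hand's origin.
- raw_hand: Bystander: a second bronze hand of the same shape, raw dull tan and without gold, lying loose palm up on the bench, 45 mm high; it and the gilded hand may have changed sides. Same axes; origin at the centre of the palm's underside.
- jar: Bystander: loose amber glass jar with a brass lid, 52 mm across, 75 mm high; origin under its centre.
- dish: Bystander: loose white ceramic bowl, 70 mm across, 30 mm high; origin under its centre.
- brush: Bystander: loose brush lying on the bench.
- spatula: Bystander: loose spatula lying on the bench.
- engraver: Bystander: loose pen-shaped engraving handpiece, red, grey and silver, 180 mm long, 18 mm thick, lying on the bench.
- tin: Bystander: loose tin with a yellow label, 68 mm across, 90 mm high; origin under its centre.

How it is judged:
By the outcome, as a careful person would: the job done as asked, in the order asked, and still so for the second after the job is handed in, with the robot touching nothing.
It also fails if it takes over 43 s, if anything falls off the work surface, if the arm or the gripper's body presses on something with over 40 N, if the wrist force passes 120 N, or if a joint passes its speed limit or range.

### The arm

A 7-joint arm with a two-finger parallel gripper is mounted at the origin on the work surface. World frame = base frame: x ahead of the robot, y to its left, z up, the work surface at z = 0. Lengths are in m, angles in rad, forces in N, time in s.
With the tool pointing down it reaches from about 0.4 to 0.875 m from the base axis. Payload 19.3 kg.
Tool frame: the origin (TCP) lies on the centre line of the jaws, within the pads' length; the fingertips stand 14 mm ahead of it and the grasp point (between the pads) lies 5 mm behind it; x points along the fingers, y is the direction in which the jaws open and shut, and the axes are right-handed (so a half turn about x gives the same grasp; the last joint's range is limited). The gripper opens to 85 mm and grips with 20 to 120 N. Pads are 22 mm wide; open, the fingers measure 114 mm over their backs; the gripper's body (76 mm by 85 mm) begins 54 mm behind the grasp point. The pads swing forward as they close: fully open they stand 13 mm farther back than shut.
Start: joints at [-1.41, 0.521, -0.036, 1.599, 0.021, 1.021, -0.113], TCP at [0.143, 0.608, 0.224] pointing down, gripper open.
Joint ranges: [-2.91, 2.91], [-0.3, 2.13], [-1.5, 1.42], [0.17, 2.43], [-1.26, 4.41], [0.16, 1.93], [-2.52, 2.52]. Speed limits (rad/s): [1.89, 1.89, 2.39, 2.39, 3.01, 3.01, 3.01].

### API

Orientations are given as [roll, pitch, yaw] about the fixed x, y, z axes, in that order (R = Rz(yaw) Ry(pitch) Rx(roll)).
In Python, from workcell import monitor, optics, bot gives the robot as it stands.
- The arm moves only by the tool arm_command, never from a script. Its arguments are lists of equal length, an entry for each row: "delta_pos": the shift along the tool's x, y, z as a fraction of full scale, a list of three; "rotation": the turn, a rotation vector about the tool's x, y, z as a fraction of full scale, a list of three. In form: {"delta_pos": [[dx, dy, dz], ...], "rotation": [[wx, wy, wz], ...]}. A call has 1 to 10 rows; each row shifts and turns the pose as measured when the row begins, along the tool's axes as they then stand; what a row does not reach is not made up. Full scale, the value 1, is 30 mm for a shift and 6 degrees for a turn. A row lasts 1/10 s, in which the tool goes at most 50 mm and 8.59 degrees, less where a joint would pass 70% of its speed; a pose out of reach is approached as far as the arm can. A call with a number of a shift or a turn outside -1 to 1 is refused whole. A call with a gripper value outside its range is refused whole. "gripper" is the closure, from -1 (fully open) to 1 (shut), so that 0 is half open, set as the call begins (left out, the last holds). The fingers move at their own pace and stop on an object; "grip_force" is the grip in N (left out, the last holds). Time passes only in rows, so rows that do not move let the fingers close. It gives the time, the measured TCP pose, the force and the opening at its end, in the units of the state.
- monitor.observe(): the state, without advancing time (a new reading comes with each control period).
- optics.grab_frame(name): name is "scene" or "side" or "wrist"; returns the picture (384x512x3 uint8, red, green, blue); there is no depth.
- optics.camera_params(name): a dict with "fx", "fy", "cx", "cy" (pixels), "dist_coeffs" ([k1, k2, p1, p2, k3] as OpenCV has them; the pictures are not rectified), "origin" and "rotation" of the camera in the world. Camera axes: x right, y down, z forward; pixel columns grow to the right and rows downward; lengths in m; the calibration is good to about 2 mm. A picture is of the moment at which its call begins: read the wrist's pose just before it. camera_params takes no time and is no camera call; for the wrist camera it gives the pose at the moment of the call.
- bot.job_done(): hands the job in, once; it reports no verdict.
The state is a dict: "clock": time; "qpos": joint angles; "qd": joint speeds; "joint_efforts": joint torques, N m; "position": TCP position; "tool_rot": TCP orientation; "force": force on the tool from outside, world axes, zero at the start; "moment": the same for the moment, N m; "grip_width": finger opening in m.
Only numpy, scipy, OpenCV 4.12 (cv2) and the standard library are available. Lean on these libraries where they do the work, as an engineer would, in place of code of your own. Each camera call takes 0.05 s, during which the arm holds its last target. There are 200 camera calls.

## Working session

There is one attempt and no reset: what is moved stays moved. The work goes in short steps, Python scripts to look and compute and a tool call to move; the robot and the scene stay as the last step left them, time stands still between calls to the robot, and variables do not carry over. Pictures are saved under pics/ and viewed, about 8 in all and at most 12, crops included, and the job is handed in when it is done.

Besides the shell and the picture viewer there is one more tool, called by a JSON object that holds its "fn" and its "kwargs", one argument or row to a line. arm_command: Moves the arm, as the interface text tells. Its arguments: {"type":"object","properties":{"delta_pos":{"type":"array","items":{"type":"array","items":{"type":"number"}}},"rotation":{"type":"array","items":{"type":"array","items":{"type":"number"}}},"gripper":{"type":"number"},"grip_force":{"type":"number"}},"required":["delta_pos","rotation"]}

```bash
mkdir -p pics; python3 - <<'E'
from workcell import monitor, optics, bot
import cv2,numpy as np
s=monitor.observe();print({k:np.round(v,3).tolist() for k,v in s.items()})
ims=[]
for n in ["scene","side","wrist"]:
    p=optics.camera_params(n);print(n,{k:np.round(v,3).tolist() for k,v in p.items()})
    im=optics.grab_frame(n);cv2.imwrite(f"pics/{n}0.png",im[...,::-1])
    ims.append(im[...,::-1])
cv2.imwrite("pics/all0.png",cv2.resize(np.hstack(ims[:2]),(800,300)))
E
```

```text
{'clock': 0.0, 'qpos': [-1.41, 0.522, -0.036, 1.6, 0.021, 1.021, -0.113], 'qd': [-0.001, -0.001, 0.0, -0.0, 0.001, 0.004, -0.001], 'joint_efforts': [0.001, -92.707, 1.98, -36.995, 0.018, 0.008, 0.0], 'position': [0.143, 0.608, 0.224], 'tool_rot': [-1.515, 1.57, -1.745], 'force': [0.287, -0.081, 1.262], 'moment': [-0.014, 0.03, -0.009], 'grip_width': 0.085}
scene {'fx': 375.407, 'fy': 375.407, 'cx': 256.314, 'cy': 188.998, 'dist_coeffs': [-0.062, 0.0, 0.0, 0.0, 0.0], 'origin': [0.998, 0.18, 0.871], 'rotation': [-2.552, -0.005, 2.146]}
side {'fx': 355.527, 'fy': 355.527, 'cx': 254.579, 'cy': 188.131, 'dist_coeffs': [-0.036, 0.0, 0.0, 0.0, 0.0], 'origin': [0.319, -0.677, 0.748], 'rotation': [-2.35, -0.011, -0.416]}
wrist {'fx': 284.503, 'fy': 284.503, 'cx': 258.041, 'cy': 193.929, 'dist_coeffs': [-0.067, 0.0, 0.0, 0.0, 0.0], 'origin': [0.066, 0.626, 0.372], 'rotation': [2.835, 0.001, 1.34]}
```

View pics/scene0.png

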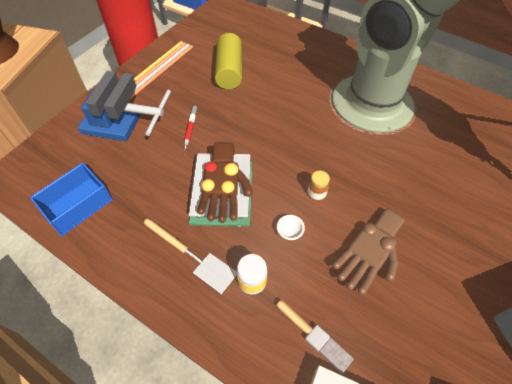

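View pics/side0.png

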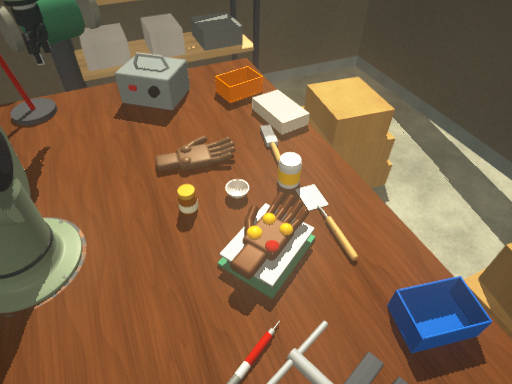

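The scene picture shows the gilded hand on its green rest at about (222,180): thumb ball (231,170), index pad (229,187), little pad (208,186) and red heel (211,168). In the side picture it is at about (268,235). I'll measure the domes in both views.

```bash
cat > h.py <<'E'
import cv2,numpy as np
from scipy.spatial.transform import Rotation as R
from workcell import monitor, optics, bot
def blobs(im,box,kind="gold",amin=15):
    h=cv2.cvtColor(im,cv2.COLOR_RGB2HSV); 
    m=cv2.inRange(h,(19,140,120),(34,255,255)) if kind=="gold" else cv2.inRange(h,(0,200,130),(6,255,255))|cv2.inRange(h,(176,200,130),(180,255,255))
    k=np.zeros_like(m);x0,y0,x1,y1=box;k[y0:y1,x0:x1]=m[y0:y1,x0:x1]
    n,_,st,c=cv2.connectedComponentsWithStats(k)
    return [(c[i],st[i,4],st[i,:4]) for i in range(1,n) if st[i,4]>=amin]
def ray(p,uv):
    K=np.array([[p["fx"],0,p["cx"]],[0,p["fy"],p["cy"]],[0,0,1]])
    q=cv2.undistortPoints(np.array([[uv]],float),K,np.array(p["dist_coeffs"]))[0,0]
    return np.array(p["origin"]),R.from_euler("xyz",p["rotation"]).as_matrix()@[q[0],q[1],1]
def plane(p,uv,z):
    o,d=ray(p,uv);return o+d*(z-o[2])/d[2]
def tri(rs):
    A=0;b=0
    for o,d in rs:
        d=d/np.linalg.norm(d);M=np.eye(3)-np.outer(d,d);A=A+M;b=b+M@o
    return np.linalg.solve(A,b)
LOC=np.array([[-22,27],[34,22],[30,-29]])/1e3
def fit(P):
    """P: world xy of thumb,index,little -> yaw, origin, fitted points"""
    a=LOC-LOC.mean(0);b=P-P.mean(0)
    yaw=np.arctan2((a[:,0]*b[:,1]-a[:,1]*b[:,0]).sum(),(a*b).sum())
    c,s=np.cos(yaw),np.sin(yaw);M=np.array([[c,-s],[s,c]])
    o=P.mean(0)-M@LOC.mean(0);return yaw,o,LOC@M.T+o
E
python3 - <<'E'
from h import *
for n,box in [("scene",(185,140,260,230)),("side",(220,190,320,290))]:
    im=cv2.imread(f"pics/{n}0.png")[...,::-1].copy();p=optics.camera_params(n)
    for k in("gold","red"):
        for c,a,st in blobs(im,box,k): print(n,k,c.round(1),a,st,plane(p,c,.088 if k=="gold" else .084).round(4))
E
```

```text
scene gold [230.1 168.6] 47 [225 164  13  11] [ 0.5404 -0.1935  0.088 ]
scene gold [207.2 184.5] 44 [202 180  12  11] [ 0.6132 -0.2133  0.088 ]
scene gold [226.9 186.5] 45 [222 182  12  11] [ 0.5908 -0.1678  0.088 ]
side gold [268.7 218. ] 115 [263 213  13  11] [ 0.585  -0.1776  0.088 ]
side gold [285.9 228.4] 122 [280 223  13  12] [ 0.6085 -0.2231  0.088 ]
side gold [254.1 231.9] 160 [247 226  15  13] [ 0.5349 -0.2027  0.088 ]
```

```bash
python3 - <<'E'
from h import *
# bbox centres, order thumb,index,little
S=[(231,169),(227.5,187),(207.5,185)];D=[(254.2,232.2),(269,218.2),(286,228.7)]
ps,pd=optics.camera_params("scene"),optics.camera_params("side")
P=np.array([tri([ray(ps,a),ray(pd,b)]) for a,b in zip(S,D)]);print(P.round(4))
yaw,o,F=fit(P[:,:2]);print("yaw",yaw,"o",o,F.round(4),(F-P[:,:2]).round(4))
s=monitor.observe();M=R.from_euler("xyz",s["tool_rot"]).as_matrix();print(M.round(3))
t=np.array([*o,0.26]);print("delta tool mm",(M.T@(t-s["position"])*1e3).round(1))
E
```

```text
[[ 0.5365 -0.196   0.079 ]
 [ 0.5879 -0.1705  0.0789]
 [ 0.611  -0.2169  0.0792]]
yaw 0.5470988554267963 o [ 0.56994586 -0.2074323 ] [[ 0.5371 -0.1958]
 [ 0.5875 -0.171 ]
 [ 0.6107 -0.2166]] [[ 0.0006  0.0002]
 [-0.0003 -0.0004]
 [-0.0003  0.0003]]
[[-0.     0.229  0.973]
 [-0.001  0.973 -0.229]
 [-1.    -0.001  0.   ]]
delta tool mm [ -35.7 -696.4  602.2]
```

{"fn": "arm_command", "kwargs": {
  "delta_pos": [
    [-0.12, 0, 1],
    [-0.12, 0, 1],
    [-0.12, 0, 1],
    [-0.12, 0, 1],
    [-0.12, 0, 1],
    [-0.12, 0, 1],
    [-0.12, 0, 1],
    [-0.12, 0, 1],
    [-0.12, 0, 1],
    [-0.12, 0, 1]
  ],
  "rotation": [
    [0.46, 0, 0],
    [0.46, 0, 0],
    [0.46, 0, 0],
    [0.46, 0, 0],
    [0.46, 0, 0],
    [0.46, 0, 0],
    [0.46, 0, 0],
    [0.46, 0, 0],
    [0.46, 0, 0],
    [0.46, 0, 0]
  ],
  "gripper": 1,
  "grip_force": 20
}}

```text
clock: 1.15
position: [0.4147, 0.4751, 0.2574]
tool_rot: [-1.592, 1.564, -2.315]
force: [-0.2, -0.8, -0.0]
grip_width: -0.0003
```

{"fn": "arm_command", "kwargs": {
  "delta_pos": [
    [0, 0, 1],
    [0, 0, 1],
    [0, 0, 1],
    [0, 0, 1],
    [0, 0, 1],
    [0, 0, 1],
    [0, 0, 1],
    [0, 0, 1],
    [0, 0, 1],
    [0, 0, 1]
  ],
  "rotation": [
    [0.46, 0, 0],
    [0.46, 0, 0],
    [0.46, 0, 0],
    [0.46, 0, 0],
    [0.46, 0, 0],
    [0.46, 0, 0],
    [0.46, 0, 0],
    [0.46, 0, 0],
    [0.46, 0, 0],
    [0.46, 0, 0]
  ]
}}

```text
clock: 2.15
position: [0.5945, 0.2236, 0.2558]
tool_rot: [-1.153, 1.561, -2.377]
force: [0.9, -0.2, 0.5]
grip_width: 0.0001
```

{"fn": "arm_command", "kwargs": {
  "delta_pos": [
    [0, 0, 1],
    [0, 0, 1],
    [0, 0, 1],
    [0, 0, 1],
    [0, 0, 1],
    [0, 0, 1],
    [0, 0, 1],
    [0, 0, 1],
    [0, 0, 1],
    [0, 0, 1]
  ],
  "rotation": [
    [0.46, 0, 0],
    [0.46, 0, 0],
    [0.46, 0, 0],
    [0.46, 0, 0],
    [0.46, 0, 0],
    [0.46, 0, 0],
    [0.46, 0, 0],
    [0.46, 0, 0],
    [0.46, 0, 0],
    [0.46, 0, 0]
  ]
}}

```text
clock: 3.15
position: [0.631, -0.0831, 0.2551]
tool_rot: [-0.817, 1.557, -2.542]
force: [0.8, -0.1, 0.5]
grip_width: -0.0
```

```bash
cat > go.py <<'E'
from h import *
import sys
def go(t,yawdeg,s=None):
    s=s or monitor.observe();M=R.from_euler("xyz",s["tool_rot"]).as_matrix()
    a=np.radians(yawdeg);y=np.array([np.cos(a),np.sin(a),0]);x=np.array([0,0,-1.]);G=np.c_[x,y,np.cross(x,y)]
    rv=R.from_matrix(M.T@G).as_rotvec(degrees=True)
    print("t",round(s["clock"],2),"pos",np.round(s["position"],4),"q",np.round(s["qpos"],2),"F",np.round(s["force"],2))
    print("shift (30mm units)",(M.T@(np.array(t)-s["position"])/.03).round(3),"turn (6deg units)",(rv/6).round(3))
if __name__=="__main__": go([float(v) for v in sys.argv[1:4]],float(sys.argv[4]))
E
python3 go.py .57 -.207 .26 -58.7
```

```text
t 3.15 pos [ 0.631  -0.0831  0.2551] q [-0.26  0.56  0.45  1.54 -0.25  1.11  0.1 ] F [ 0.82 -0.1   0.48]
shift (30mm units) [-0.11  -1.374  4.396] turn (6deg units) [8.309 0.123 0.049]
```

{"fn": "arm_command", "kwargs": {
  "delta_pos": [
    [-0.02, -0.27, 0.88],
    [-0.02, -0.27, 0.88],
    [-0.02, -0.27, 0.88],
    [-0.02, -0.27, 0.88],
    [-0.02, -0.27, 0.88],
    [0, 0, 0],
    [0, 0, 0],
    [0, 0, 0],
    [0, 0, 0],
    [0, 0, 0]
  ],
  "rotation": [
    [0, 0, 0],
    [0, 0, 0],
    [0, 0, 0],
    [0, 0, 0],
    [0, 0, 0],
    [1, 0.02, 0.01],
    [1, 0.02, 0.01],
    [1, 0.02, 0.01],
    [1, 0.02, 0.01],
    [1, 0.02, 0.01]
  ]
}}

```text
clock: 4.15
position: [0.5645, -0.2179, 0.2583]
tool_rot: [-0.693, 1.565, -2.969]
force: [0.2, 0.2, 0.4]
grip_width: 0.0001
```

{"fn": "arm_command", "kwargs": {
  "delta_pos": [
    [0, 0, 0],
    [0, 0, 0],
    [0, 0, 0],
    [0, 0, 0],
    [0, 0, 0]
  ],
  "rotation": [
    [1, 0, 0],
    [1, 0, 0],
    [1, 0, 0],
    [0.3, 0, 0],
    [0, 0, 0]
  ]
}}

```text
clock: 4.65
position: [0.564, -0.2173, 0.2573]
tool_rot: [-0.426, 1.563, -3.066]
force: [0.3, 0.6, 0.2]
grip_width: 0.0
```

```bash
python3 - <<'E'
from h import *
from go import go
go([.57,-.207,.26],-58.7)
p=optics.camera_params("wrist");im=optics.grab_frame("wrist");cv2.imwrite("pics/w1.png",im[...,::-1])
for k in("gold","red"):
    for c,a,st in blobs(im,(0,0,512,384),k,100):
        print(k,c.round(1),a,st,plane(p,c,.087).round(4))
E
```

```text
t 4.65 pos [ 0.564  -0.2173  0.2573] q [-0.2   0.55  0.71  1.64 -0.39  1.1  -0.45] F [0.28 0.59 0.21]
shift (30mm units) [-0.093 -0.206 -0.34 ] turn (6deg units) [-0.426  0.064  0.031]
gold [233.8 137.7] 216 [219 123  25  25] [ 0.5848 -0.174   0.087 ]
gold [278.1 139. ] 219 [264 124  26  25] [ 0.6072 -0.2178  0.087 ]
gold [234.4 186.4] 231 [218 170  27  27] [ 0.5351 -0.2005  0.087 ]
```

View pics/w1.png

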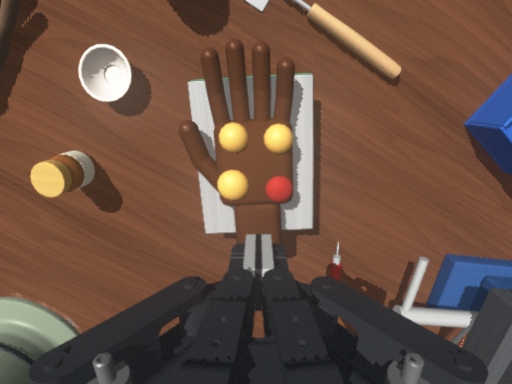

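The wrist picture confirms the layout: thumb ball (233,185), index pad (233,137), little pad (278,138), red heel (279,189). I'll refine with fuller masks on the saved pictures.

```bash
python3 - <<'E'
from h import *
p=optics.camera_params("wrist")
def discs(f,box):
    im=cv2.imread(f)[...,::-1].copy();h=cv2.cvtColor(im,cv2.COLOR_RGB2HSV)
    m=cv2.inRange(h,(15,90,105),(36,255,255));k=np.zeros_like(m);x0,y0,x1,y1=box;k[y0:y1,x0:x1]=m[y0:y1,x0:x1]
    cs,_=cv2.findContours(k,cv2.RETR_EXTERNAL,cv2.CHAIN_APPROX_NONE)
    return [(cv2.minEnclosingCircle(c),cv2.contourArea(c)) for c in cs if cv2.contourArea(c)>20]
r={}
for n,f,b,o in [("wrist","pics/w1.png",(205,110,300,210),None),("scene","pics/scene0.png",(185,150,260,200),0),("side","pics/side0.png",(235,205,300,245),0)]:
    r[n]=discs(f,b);print(n,[(np.round(c,1),round(rr,1),a) for (c,rr),a in r[n]])
def near(n,uv):return min(r[n],key=lambda d:np.hypot(*np.subtract(d[0][0],uv)))[0][0]
cams={n:optics.camera_params(n) for n in r}
T=[((233,185),(231,169),(254,232)),((233,137),(227.5,187),(269,218)),((278,138),(207.5,185),(286,229))]
P=[]
for t in T:
    rs=[ray(cams[n],near(n,uv)) for n,uv in zip(("wrist","scene","side"),t)]
    q=tri(rs);P.append(q);print(q.round(4),[ (o+d*(.086-o[2])/d[2])[:2].round(4) for o,d in rs])
P=np.array(P);print(*fit(P[:,:2]))
E
```

```text
wrist [(array([232.4, 184.2]), 16.1, 741.0), (array([278., 138.]), 15.3, 676.0), (array([233.1, 136.7]), 15.4, 679.0)]
scene [(array([227.5, 186.5]), 6.7, 119.0), (array([207.5, 184.5]), 6.7, 118.0), (array([230.9, 169. ]), 7.2, 134.0)]
side [(array([254.1, 232. ]), 8.2, 173.5), (array([285.9, 229. ]), 7.2, 134.5), (array([268.3, 218. ]), 7.4, 125.0)]
[ 0.5357 -0.1967  0.08  ] [array([ 0.5359, -0.1972]), array([ 0.5392, -0.192 ]), array([ 0.5355, -0.2016])]
[ 0.5857 -0.1715  0.0802] [array([ 0.5852, -0.1727]), array([ 0.589 , -0.1674]), array([ 0.5848, -0.1757])]
[ 0.6091 -0.2179  0.0796] [array([ 0.6081, -0.2171]), array([ 0.6118, -0.2135]), array([ 0.6085, -0.2233])]
0.5461079774965168 [ 0.5683234  -0.20831602] [[ 0.53550038 -0.19666914]
 [ 0.58595214 -0.17185745]
 [ 0.60902156 -0.21751708]]
```

```bash
python3 go.py .5355 -.1967 .14 -58.7
```

```text
t 4.7 pos [ 0.564  -0.2173  0.2573] q [-0.2   0.55  0.71  1.64 -0.39  1.1  -0.45] F [0.23 0.63 1.04]
shift (30mm units) [ 3.915 -1.046  0.476] turn (6deg units) [-0.413  0.064  0.032]
```

{"fn": "arm_command", "kwargs": {
  "delta_pos": [
    [0, 0, 0],
    [0, -0.52, 0.24],
    [0, -0.52, 0.24],
    [0.75, 0, 0],
    [0.75, 0, 0],
    [0.75, 0, 0],
    [0.75, 0, 0],
    [0.3, 0, 0],
    [0, 0, 0]
  ],
  "rotation": [
    [-0.41, 0.06, 0.03],
    [0, 0, 0],
    [0, 0, 0],
    [0, 0, 0],
    [0, 0, 0],
    [0, 0, 0],
    [0, 0, 0],
    [0, 0, 0],
    [0, 0, 0]
  ]
}}

```text
clock: 5.6
position: [0.5347, -0.1972, 0.1555]
tool_rot: [3.037, 1.569, 0.457]
force: [-0.2, -0.3, 0.9]
grip_width: -0.0002
```

```bash
python3 go.py .5355 -.1967 .115 -58.7; python3 - <<'E'
from h import *
im=optics.grab_frame("wrist");im2=optics.grab_frame("side");im3=optics.grab_frame("scene")
a=cv2.resize(im2[180:290,200:320],None,fx=3,fy=3);b=cv2.resize(im3[130:240,180:300],None,fx=3,fy=3)
cv2.imwrite("pics/w2.png",np.hstack([a,b])[...,::-1])
E
```

```text
t 5.6 pos [ 0.5347 -0.1972  0.1555] q [-0.18  0.6   0.62  1.84 -0.46  0.85 -0.34] F [-0.2  -0.27  0.85]
shift (30mm units) [ 1.35e+00 -1.00e-03 -3.10e-02] turn (6deg units) [ 0.143 -0.017 -0.002]
```

View pics/w2.png

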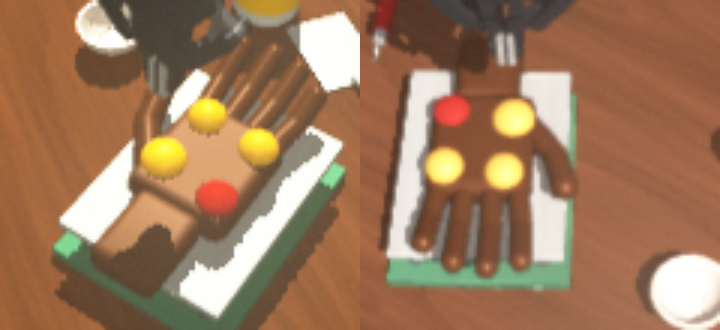

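The crops show the shut fingertips over the thumb ball in both views: side crop (157,90) above the dome at (163,157), scene crop (505,55) above (515,117). Now I'll descend.

{"fn": "arm_command", "kwargs": {
  "delta_pos": [
    [0.4, 0, 0],
    [0.4, 0, 0],
    [0.35, 0, 0],
    [0.1, 0, 0],
    [0, 0, 0],
    [0, 0, 0]
  ],
  "rotation": [
    [0.14, 0, 0],
    [0, 0, 0],
    [0, 0, 0],
    [0, 0, 0],
    [0, 0, 0],
    [0, 0, 0]
  ]
}}

```text
clock: 6.35
position: [0.5364, -0.1976, 0.1176]
tool_rot: [2.598, 1.565, 0.001]
force: [0.9, -0.4, -0.0]
grip_width: -0.0002
```

```bash
python3 go.py .5355 -.1967 .107 -58.7
```

```text
t 6.35 pos [ 0.5364 -0.1976  0.1176] q [-0.15  0.65  0.58  1.86 -0.51  0.77 -0.32] F [ 0.86 -0.36 -0.02]
shift (30mm units) [ 0.353 -0.043  0.012] turn (6deg units) [-0.008 -0.049 -0.029]
```

Now I'll take small steps of about 2 mm, watching the force.

{"fn": "arm_command", "kwargs": {
  "delta_pos": [
    [0.1, -0.02, 0],
    [0.1, 0, 0],
    [0.06, 0, 0],
    [0, 0, 0]
  ],
  "rotation": [
    [0, 0, 0],
    [0, 0, 0],
    [0, 0, 0],
    [0, 0, 0]
  ]
}}

```text
clock: 6.75
position: [0.5365, -0.1971, 0.1098]
tool_rot: [2.575, 1.564, -0.021]
force: [-0.1, -0.2, -0.5]
grip_width: -0.0003
```

{"fn": "arm_command", "kwargs": {
  "delta_pos": [
    [0.08, 0, 0],
    [0.04, 0, 0]
  ],
  "rotation": [
    [0, 0, 0],
    [0, 0, 0]
  ]
}}

```text
clock: 6.95
position: [0.5367, -0.1972, 0.1062]
tool_rot: [2.561, 1.563, -0.035]
force: [0.6, -0.0, 0.1]
grip_width: -0.0002
```

{"fn": "arm_command", "kwargs": {
  "delta_pos": [
    [0.08, 0, 0],
    [0.03, 0, 0]
  ],
  "rotation": [
    [0, 0, 0],
    [0, 0, 0]
  ]
}}

```text
clock: 7.15
position: [0.5367, -0.1971, 0.1026]
tool_rot: [2.566, 1.563, -0.03]
force: [-0.3, 0.3, -0.1]
grip_width: 0.0001
```

```bash
python3 - <<'E'
from h import *
i2=optics.grab_frame("side");s=monitor.observe();i3=optics.grab_frame("scene");print(s["force"],s["position"],monitor.observe()["force"])
a=cv2.resize(i2[180:290,200:320],None,fx=3,fy=3);b=cv2.resize(i3[130:240,180:300],None,fx=3,fy=3)
cv2.imwrite("pics/w3.png",np.hstack([a,b])[...,::-1])
E
```

```text
[ 0.5588812   0.57532061 -0.49804753] [ 0.53670721 -0.19714758  0.10254408] [0.17552189 0.23979874 0.39239092]
```

View pics/w3.png

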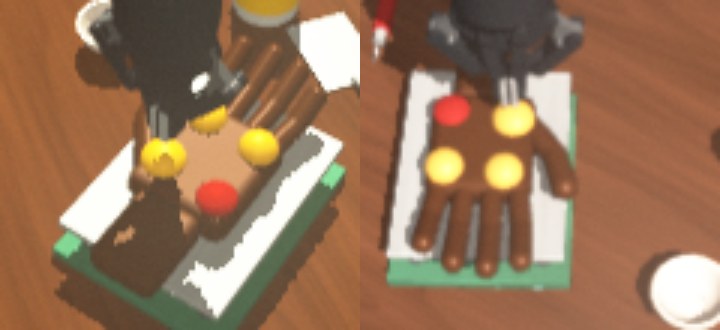

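Both crops show the tip right at the top of the thumb ball (side (160,140), scene (510,103)), with no clear force yet. I'll continue down.

{"fn": "arm_command", "kwargs": {
  "delta_pos": [
    [0.06, 0, 0],
    [0.03, 0, 0]
  ],
  "rotation": [
    [0, 0, 0],
    [0, 0, 0]
  ]
}}

```text
clock: 7.45
position: [0.5368, -0.1972, 0.0999]
tool_rot: [2.55, 1.563, -0.046]
force: [0.3, 0.4, 0.0]
grip_width: 0.0001
```

{"fn": "arm_command", "kwargs": {
  "delta_pos": [
    [0.05, 0, 0],
    [0.02, 0, 0]
  ],
  "rotation": [
    [0, 0, 0],
    [0, 0, 0]
  ]
}}

```text
clock: 7.65
position: [0.5369, -0.1972, 0.0976]
tool_rot: [2.554, 1.563, -0.042]
force: [-0.2, 0.3, -0.5]
grip_width: -0.0001
```

```bash
python3 - <<'E'
from h import *
F=[]
i2=optics.grab_frame("side");F.append(monitor.observe()["force"]);i3=optics.grab_frame("scene");F.append(monitor.observe()["force"])
iw=optics.grab_frame("wrist");F.append(monitor.observe()["force"]);print(np.round(F,2))
for n,i,b in(("scene",i3,(185,140,260,200)),("side",i2,(235,205,300,250))):
  print(n,[(c.round(1),a,st) for c,a,st in blobs(i,b)])
a=cv2.resize(i2[200:255,230:290],None,fx=6,fy=6,interpolation=cv2.INTER_CUBIC);b=cv2.resize(i3[145:200,195:255],None,fx=6,fy=6,interpolation=cv2.INTER_CUBIC)
cv2.imwrite("pics/w4.png",np.hstack([a,b])[...,::-1]);cv2.imwrite("pics/w4w.png",iw[...,::-1])
E
```

```text
[[-0.08  0.17 -0.18]
 [-0.27  0.29 -0.68]
 [-0.73  0.02  0.03]]
scene [(array([230.3, 170.3]), np.int32(31), array([225, 165,  13,  10], dtype=int32)), (array([207. , 184.6]), np.int32(42), array([202, 180,  12,  11], dtype=int32)), (array([227.1, 186.3]), np.int32(43), array([222, 181,  12,  12], dtype=int32))]
side [(array([270.3, 220.5]), np.int32(49), array([265, 217,  11,   7], dtype=int32)), (array([285.9, 228.5]), np.int32(129), array([280, 223,  13,  12], dtype=int32)), (array([254. , 232.5]), np.int32(150), array([247, 227,  15,  12], dtype=int32))]
```

View pics/w4.png

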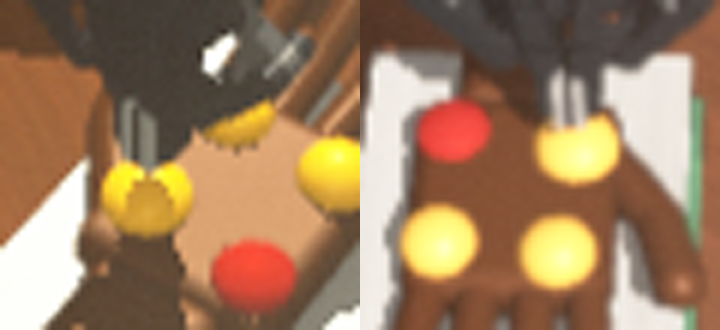

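The tip sits over the thumb dome in both views (side crop about (138,168), scene crop about (565,125)), and the other domes have not moved, so there is no contact yet. I'll triangulate the tip in the same cameras.

```bash
python3 - <<'E'
from h import *
ps,pd,pw=[optics.camera_params(n) for n in("scene","side","wrist")]
s=monitor.observe();print(s["position"])
o=[ray(ps,(229.2,165.8)),ray(pd,(253,228))]
t=tri(o);print("tip",t.round(4),[np.linalg.norm(np.cross(t-a,d/np.linalg.norm(d))).round(4) for a,d in o])
def proj(p,X):
    K=np.array([[p["fx"],0,p["cx"]],[0,p["fy"],p["cy"]],[0,0,1.]]);M=R.from_euler("xyz",p["rotation"]).as_matrix().T
    return cv2.projectPoints(np.array([X]),cv2.Rodrigues(M)[0],-M@np.array(p["origin"]),K,np.array(p["dist_coeffs"]))[0].ravel().round(1)
for X in([.5357,-.1967,.093],[.5357,-.1967,.079],np.array(s["position"])-[0,0,.014],np.array(s["position"])-[0,0,.0]):print(np.round(X,4),*[proj(p,np.array(X)) for p in(ps,pd,pw)])
iw=cv2.imread("pics/w4w.png");cv2.imwrite("pics/w4c.png",cv2.resize(iw[100:300,160:360],(600,600)))
E
```

```text
[ 0.53691138 -0.19729039  0.09779266]
tip [ 0.5364 -0.1969  0.0943] [np.float64(0.0017), np.float64(0.0017)]
[ 0.5357 -0.1967  0.093 ] [230.1 165.7] [253.4 228.6] [256.9 238.9]
[ 0.5357 -0.1967  0.079 ] [230.3 168.9] [253.3 232.3] [256.9 229.2]
[ 0.5369 -0.1973  0.0838] [229.8 168. ] [253.9 231.1] [258.7 231.3]
[ 0.5369 -0.1973  0.0978] [229.5 164.8] [254.  227.3] [258.9 241.5]
```

View pics/w4c.png

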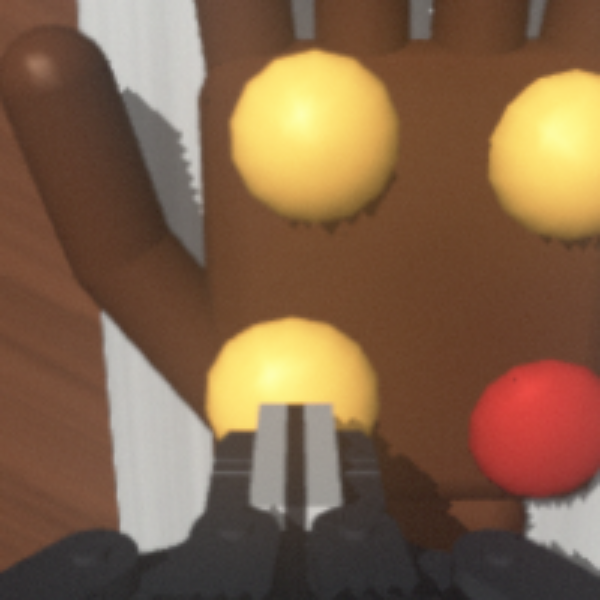

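The wrist crop shows the tip centred left-right over the thumb ball (tip (295,410), dome (292,385)). By triangulation the tip is at z≈0.094, just above the crown, so I'll keep stepping down gently.

{"fn": "arm_command", "kwargs": {
  "delta_pos": [
    [0.06, 0, 0],
    [0.03, 0, 0]
  ],
  "rotation": [
    [0, 0, 0],
    [0, 0, 0]
  ]
}}

```text
clock: 8.0
position: [0.537, -0.1973, 0.0951]
tool_rot: [2.544, 1.563, -0.052]
force: [0.3, -1.1, -0.1]
grip_width: 0.0
```

{"fn": "arm_command", "kwargs": {
  "delta_pos": [
    [0.05, 0, 0],
    [0.02, 0, 0]
  ],
  "rotation": [
    [0, 0, 0],
    [0, 0, 0]
  ]
}}

```text
clock: 8.2
position: [0.537, -0.1973, 0.0927]
tool_rot: [2.544, 1.563, -0.052]
force: [0.1, 1.1, 0.5]
grip_width: 0.0003
```

{"fn": "arm_command", "kwargs": {
  "delta_pos": [
    [0.05, 0, 0],
    [0.02, 0, 0]
  ],
  "rotation": [
    [0, 0, 0],
    [0, 0, 0]
  ]
}}

```text
clock: 8.4
position: [0.537, -0.1973, 0.0904]
tool_rot: [2.545, 1.563, -0.051]
force: [-0.5, 0.4, -0.1]
grip_width: -0.0
```

```bash
cat > chk.py <<'E'
from h import *
F=[]
for n,b in(("scene",(185,140,260,200)),("side",(235,205,300,250)),("side",(235,205,300,250)),("scene",(185,140,260,200))):
  i=optics.grab_frame(n);F.append(monitor.observe()["force"])
  print(n,[(c.round(1),a) for c,a,st in blobs(i,b)])
print(np.round(F,2).tolist(),np.mean(F,0).round(2),monitor.observe()["position"])
E
python3 chk.py
```

```text
scene [(array([230.8, 170.7]), np.int32(28)), (array([207.1, 184.6]), np.int32(43)), (array([227.1, 186.4]), np.int32(42))]
side [(array([270.8, 221.6]), np.int32(24)), (array([285.8, 228.5]), np.int32(128)), (array([254. , 233.1]), np.int32(129))]
side [(array([270.9, 221.5]), np.int32(24)), (array([285.8, 228.4]), np.int32(128)), (array([254. , 233.1]), np.int32(129))]
scene [(array([230.9, 170.5]), np.int32(29)), (array([207. , 184.6]), np.int32(42)), (array([227.1, 186.3]), np.int32(43))]
[[-0.47, 0.42, -0.63], [-1.86, -0.56, -0.59], [-0.42, -0.67, 0.1], [0.33, -0.52, 0.04]] [-0.6  -0.33 -0.27] [ 0.53711663 -0.19734889  0.09060575]
```

{"fn": "arm_command", "kwargs": {
  "delta_pos": [
    [0.05, 0, 0],
    [0.02, 0, 0]
  ],
  "rotation": [
    [0, 0, 0],
    [0, 0, 0]
  ]
}}

```text
clock: 8.8
position: [0.5372, -0.1973, 0.0885]
tool_rot: [2.534, 1.562, -0.062]
force: [0.3, 1.0, 1.1]
grip_width: 0.0002
```

{"fn": "arm_command", "kwargs": {
  "delta_pos": [
    [0.05, 0, 0],
    [0.02, 0, 0]
  ],
  "rotation": [
    [0, 0, 0],
    [0, 0, 0]
  ]
}}

```text
clock: 9.0
position: [0.5372, -0.1973, 0.0862]
tool_rot: [2.539, 1.562, -0.057]
force: [-0.2, -0.7, -1.2]
grip_width: 0.0002
```

```bash
python3 chk.py
```

```text
scene [(array([230.9, 170.9]), np.int32(27)), (array([207.1, 184.6]), np.int32(43)), (array([227.2, 186.3]), np.int32(42))]
side [(array([285.9, 228.5]), np.int32(127)), (array([253.9, 233.4]), np.int32(118))]
side [(array([285.9, 228.4]), np.int32(125)), (array([253.8, 233.4]), np.int32(117))]
scene [(array([230.9, 170.9]), np.int32(27)), (array([207. , 184.5]), np.int32(43)), (array([227.2, 186.3]), np.int32(42))]
[[-0.61, -0.12, -0.1], [-0.51, -0.04, 0.5], [0.06, 0.38, 0.8], [-0.4, 0.32, 0.36]] [-0.37  0.14  0.39] [ 0.53732304 -0.19737758  0.08639364]
```

```bash
python3 - <<'E'
from h import *
i2=optics.grab_frame("side");i3=optics.grab_frame("scene");iw=optics.grab_frame("wrist")
f=lambda i:cv2.resize(i,(400,300),interpolation=cv2.INTER_CUBIC)
a=np.vstack([np.hstack([f(i2[205:250,230:290]),f(i3[145:190,200:260])]),np.hstack([f(iw[190:280,200:320]),f(cv2.imread("pics/scene0.png")[145:190,200:260,::-1])])])
cv2.imwrite("pics/w5.png",a[...,::-1])
E
```

```text
(no output)
```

View pics/w5.png

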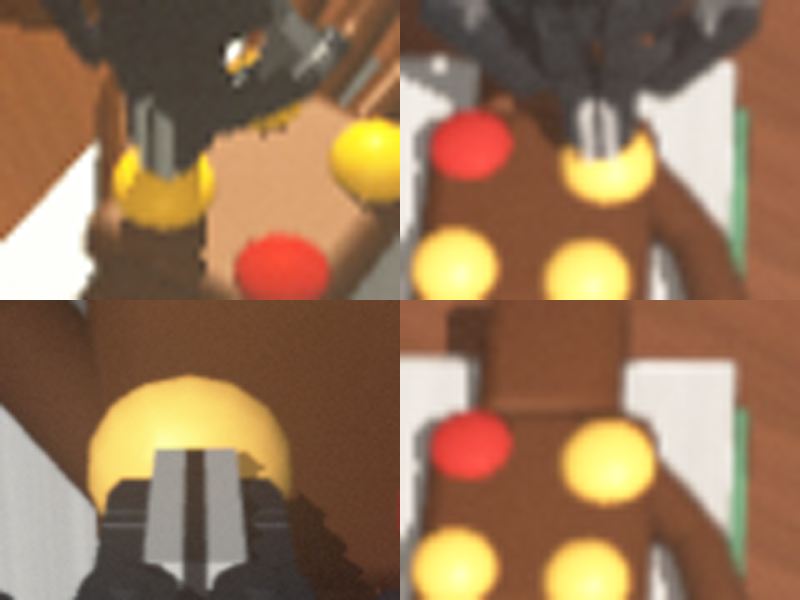

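In these crops the pad still stands in front of and over the dome in all views, with nothing sunk. Each camera sees its own near edge of the 22 mm wide pad, so my triangulation read the tip too low. I'll continue by force.

{"fn": "arm_command", "kwargs": {
  "delta_pos": [
    [0.05, 0, 0],
    [0.02, 0, 0]
  ],
  "rotation": [
    [0, 0, 0],
    [0, 0, 0]
  ]
}}

```text
clock: 9.55
position: [0.5375, -0.1974, 0.0844]
tool_rot: [2.519, 1.562, -0.077]
force: [-1.7, 0.6, 2.0]
grip_width: 0.0002
```

```bash
python3 chk.py
```

```text
scene [(array([235.7, 169.5]), np.int32(15)), (array([207.1, 184.5]), np.int32(46)), (array([227.1, 186.7]), np.int32(43))]
side [(array([285.8, 228.9]), np.int32(133)), (array([253.9, 233.9]), np.int32(114))]
side [(array([285.8, 229. ]), np.int32(134)), (array([253.8, 234. ]), np.int32(118))]
scene [(array([235.7, 169.4]), np.int32(15)), (array([226.2, 171.3]), np.int32(15)), (array([207.1, 184.6]), np.int32(46)), (array([227. , 186.6]), np.int32(42))]
[[-0.53, 0.08, 2.11], [0.28, 0.54, 1.16], [-0.47, -0.3, 0.99], [-0.41, 0.1, 2.29]] [-0.28  0.11  1.64] [ 0.53744113 -0.19742267  0.08447332]
```

Contact: mean Fz is 1.6 N and the little pad shifted 0.5 px as the rest sank. A slight further press, then up.

{"fn": "arm_command", "kwargs": {
  "delta_pos": [
    [0.05, 0, 0],
    [0.02, 0, 0],
    [0, 0, 0]
  ],
  "rotation": [
    [0, 0, 0],
    [0, 0, 0],
    [0, 0, 0]
  ]
}}

```text
clock: 10.05
position: [0.5375, -0.1974, 0.0823]
tool_rot: [2.53, 1.562, -0.066]
force: [-0.7, 0.6, 2.3]
grip_width: 0.0002
```

{"fn": "arm_command", "kwargs": {
  "delta_pos": [
    [-0.3, 0, 0],
    [-0.4, 0, 0],
    [-0.4, 0, 0],
    [0, 0, 0]
  ],
  "rotation": [
    [0, 0, 0],
    [0, 0, 0],
    [0, 0, 0],
    [0, 0, 0]
  ]
}}

```text
clock: 10.45
position: [0.5373, -0.1977, 0.1186]
tool_rot: [2.502, 1.561, -0.094]
force: [0.0, -0.3, 0.5]
grip_width: 0.0001
```

```bash
python3 go.py .586 -.172 .115 -58.7
```

```text
t 10.45 pos [ 0.5373 -0.1977  0.1186] q [-0.15  0.65  0.58  1.86 -0.51  0.77 -0.32] F [ 0.01 -0.28  0.5 ]
shift (30mm units) [ 0.134  0.11  -1.832] turn (6deg units) [-0.01  -0.073 -0.055]
```

{"fn": "arm_command", "kwargs": {
  "delta_pos": [
    [0, 0.03, -0.46],
    [0, 0.03, -0.46],
    [0, 0.03, -0.46],
    [0, 0.03, -0.46],
    [0, 0, 0],
    [0.4, 0, 0],
    [0.35, 0, 0],
    [0, 0, 0]
  ],
  "rotation": [
    [0, -0.07, -0.05],
    [0, 0, 0],
    [0, 0, 0],
    [0, 0, 0],
    [0, 0, 0],
    [0, 0, 0],
    [0, 0, 0],
    [0, 0, 0]
  ]
}}

```text
clock: 11.25
position: [0.5887, -0.1703, 0.0945]
tool_rot: [2.325, 1.57, -0.271]
force: [-0.2, 0.4, -0.3]
grip_width: -0.0001
```

```bash
python3 go.py .586 -.172 .086 -58.7
```

```text
t 11.25 pos [ 0.5887 -0.1703  0.0945] q [-0.18  0.74  0.56  1.76 -0.53  0.8  -0.38] F [-0.17  0.37 -0.32]
shift (30mm units) [0.282 0.001 0.107] turn (6deg units) [-0.006 -0.005 -0.005]
```

{"fn": "arm_command", "kwargs": {
  "delta_pos": [
    [0.06, 0, 0.1],
    [0.08, 0, 0],
    [0.05, 0, 0],
    [0, 0, 0]
  ],
  "rotation": [
    [0, 0, 0],
    [0, 0, 0],
    [0, 0, 0],
    [0, 0, 0]
  ]
}}

```text
clock: 11.65
position: [0.5848, -0.1731, 0.0881]
tool_rot: [0.619, 1.57, -1.979]
force: [-0.1, 0.4, -0.5]
grip_width: -0.0001
```

{"fn": "arm_command", "kwargs": {
  "delta_pos": [
    [0.06, 0, 0],
    [0.03, 0, 0],
    [0, 0, 0]
  ],
  "rotation": [
    [0, 0, 0],
    [0, 0, 0],
    [0, 0, 0]
  ]
}}

```text
clock: 11.95
position: [0.5851, -0.1732, 0.0856]
tool_rot: [1.975, 1.57, -0.622]
force: [-1.6, -0.0, 1.7]
grip_width: 0.0001
```

```bash
python3 chk.py
```

```text
scene [(array([207.1, 184.4]), np.int32(45)), (array([227.5, 188.6]), np.int32(25))]
side [(array([268.7, 219.7]), np.int32(77)), (array([285.8, 228.5]), np.int32(129)), (array([254.1, 232.6]), np.int32(150))]
side [(array([268.8, 219.7]), np.int32(79)), (array([285.8, 228.5]), np.int32(129)), (array([254. , 232.5]), np.int32(151))]
scene [(array([207.1, 184.5]), np.int32(44)), (array([227.5, 188.6]), np.int32(25))]
[[-0.83, 0.1, 1.55], [0.31, 0.86, 0.33], [-0.9, 0.33, 0.4], [-0.81, 0.36, 0.9]] [-0.56  0.42  0.79] [ 0.58510666 -0.17318814  0.0856832 ]
```

Just starting contact. I'll press about 3 mm more and check.

{"fn": "arm_command", "kwargs": {
  "delta_pos": [
    [0.07, 0, 0],
    [0.05, 0, 0],
    [0, 0, 0]
  ],
  "rotation": [
    [0, 0, 0],
    [0, 0, 0],
    [0, 0, 0]
  ]
}}

```text
clock: 12.45
position: [0.5852, -0.1732, 0.082]
tool_rot: [2.096, 1.57, -0.501]
force: [-0.7, 0.5, 2.4]
grip_width: -0.0002
```

```bash
python3 chk.py
```

```text
scene [(array([207.1, 185.4]), np.int32(43)), (array([227.3, 189.3]), np.int32(28))]
side [(array([268.8, 220.6]), np.int32(78)), (array([285.6, 229.4]), np.int32(130)), (array([254. , 233.5]), np.int32(151))]
side [(array([268.6, 220.7]), np.int32(75)), (array([285.7, 229.4]), np.int32(131)), (array([254.1, 233.5]), np.int32(150))]
scene [(array([207.1, 185.3]), np.int32(44)), (array([227.3, 189.2]), np.int32(28))]
[[-1.45, 0.5, 2.02], [-0.75, 1.11, 3.17], [-0.67, 0.3, 2.53], [-1.69, 1.32, 3.59]] [-1.14  0.81  2.83] [ 0.58522723 -0.17320901  0.08221015]
```

The index pad is touched at about 2.8 N, and the rest sank about 4 mm. Up and on to the little pad.

{"fn": "arm_command", "kwargs": {
  "delta_pos": [
    [-0.3, 0, 0],
    [-0.4, 0, 0],
    [-0.4, 0, 0],
    [0, 0, 0]
  ],
  "rotation": [
    [0, 0, 0],
    [0, 0, 0],
    [0, 0, 0],
    [0, 0, 0]
  ]
}}

```text
clock: 13.05
position: [0.5855, -0.1734, 0.1186]
tool_rot: [2.162, 1.569, -0.436]
force: [0.1, -0.3, -0.3]
grip_width: -0.0001
```

```bash
python3 go.py .609 -.2175 .115 -58.7
```

```text
t 13.05 pos [ 0.5855 -0.1734  0.1186] q [-0.19  0.71  0.59  1.75 -0.51  0.83 -0.39] F [ 0.07 -0.27 -0.26]
shift (30mm units) [0.123 1.663 0.089] turn (6deg units) [-0.026 -0.01  -0.015]
```

{"fn": "arm_command", "kwargs": {
  "delta_pos": [
    [0, 0.4, 0.02],
    [0, 0.4, 0.02],
    [0, 0.4, 0.02],
    [0, 0.4, 0.02],
    [0, 0, 0],
    [0.4, 0, 0],
    [0.35, 0, 0],
    [0, 0, 0]
  ],
  "rotation": [
    [0, 0, 0],
    [0, 0, 0],
    [0, 0, 0],
    [0, 0, 0],
    [0, 0, 0],
    [0, 0, 0],
    [0, 0, 0],
    [0, 0, 0]
  ]
}}

```text
clock: 13.85
position: [0.6097, -0.2201, 0.0931]
tool_rot: [1.775, 1.57, -0.824]
force: [-0.0, 0.3, -0.2]
grip_width: -0.0001
```

```bash
python3 go.py .609 -.2175 .086 -58.7
```

```text
t 13.85 pos [ 0.6097 -0.2201  0.0931] q [-0.09  0.79  0.56  1.66 -0.53  0.85 -0.34] F [-0.04  0.3  -0.2 ]
shift (30mm units) [ 0.236 -0.086 -0.024] turn (6deg units) [-0.034 -0.002 -0.008]
```

{"fn": "arm_command", "kwargs": {
  "delta_pos": [
    [0.04, -0.08, -0.02],
    [0.08, 0, 0],
    [0.04, 0, 0],
    [0, 0, 0]
  ],
  "rotation": [
    [0, 0, 0],
    [0, 0, 0],
    [0, 0, 0],
    [0, 0, 0]
  ]
}}

```text
clock: 14.25
position: [0.6087, -0.2163, 0.0876]
tool_rot: [0.187, 1.571, -2.411]
force: [1.2, -0.1, 0.2]
grip_width: 0.0003
```

{"fn": "arm_command", "kwargs": {
  "delta_pos": [
    [0.08, 0, 0],
    [0.08, 0, 0],
    [0.02, 0, 0],
    [0, 0, 0]
  ],
  "rotation": [
    [0, 0, 0],
    [0, 0, 0],
    [0, 0, 0],
    [0, 0, 0]
  ]
}}

```text
clock: 14.65
position: [0.6091, -0.2164, 0.0825]
tool_rot: [2.394, 1.57, -0.204]
force: [-0.6, 1.2, 1.7]
grip_width: -0.0002
```

```bash
python3 chk.py
```

```text
scene [(array([234.3, 167.4]), np.int32(19)), (array([227.9, 172.4]), np.int32(19)), (array([207.6, 187.6]), np.int32(27)), (array([227. , 186.8]), np.int32(43))]
side [(array([268.7, 218.9]), np.int32(117)), (array([285.6, 230.9]), np.int32(92)), (array([254.1, 232.7]), np.int32(161))]
side [(array([268.7, 218.8]), np.int32(115)), (array([285.6, 230.8]), np.int32(93)), (array([254.1, 232.7]), np.int32(162))]
scene [(array([231.2, 170. ]), np.int32(39)), (array([207.4, 187.6]), np.int32(28)), (array([227.1, 186.8]), np.int32(43))]
[[-0.37, -0.12, 1.91], [-0.67, 0.43, 2.05], [-1.24, 0.82, 2.27], [-0.78, 0.7, 2.95]] [-0.77  0.46  2.3 ] [ 0.60908345 -0.2164544   0.0825467 ]
```

The little pad is touched at 2.3 N and the rest sank about 3 mm. Drawing back clear.

{"fn": "arm_command", "kwargs": {
  "delta_pos": [
    [-0.3, 0, 0],
    [-0.5, 0, 0],
    [-0.8, 0, 0],
    [-0.9, 0, 0],
    [-0.9, 0, 0],
    [-0.9, 0, 0],
    [-0.5, 0, 0],
    [0, 0, 0],
    [0, 0, 0],
    [0, 0, 0]
  ],
  "rotation": [
    [0, 0, 0],
    [0, 0, 0],
    [0, 0, 0],
    [0, 0, 0],
    [0, 0, 0],
    [0, 0, 0],
    [0, 0, 0],
    [0, 0, 0],
    [0, 0, 0],
    [0, 0, 0]
  ]
}}

```text
clock: 15.85
position: [0.6085, -0.2174, 0.2411]
tool_rot: [2.233, 1.565, -0.366]
force: [0.7, -0.8, 0.7]
grip_width: 0.0001
```

```bash
python3 chk.py; python3 - <<'E'
from h import *
i=optics.grab_frame("scene");cv2.imwrite("pics/end.png",i[...,::-1])
E
```

```text
scene [(array([230. , 168.6]), np.int32(45)), (array([207. , 184.6]), np.int32(42)), (array([227.1, 186.3]), np.int32(43))]
side [(array([268.8, 218. ]), np.int32(117)), (array([286. , 228.3]), np.int32(123)), (array([254.1, 231.9]), np.int32(159))]
side [(array([268.8, 217.9]), np.int32(114)), (array([285.8, 228.4]), np.int32(124)), (array([254.1, 231.9]), np.int32(161))]
scene [(array([230. , 168.6]), np.int32(45)), (array([207. , 184.6]), np.int32(42)), (array([227. , 186.3]), np.int32(42))]
[[-0.07, -0.16, 0.66], [-0.38, 0.43, -0.46], [-0.22, -0.31, -0.09], [0.38, -1.03, 0.84]] [-0.07 -0.27  0.24] [ 0.60842924 -0.21741605  0.24053081]
```

View pics/end.png

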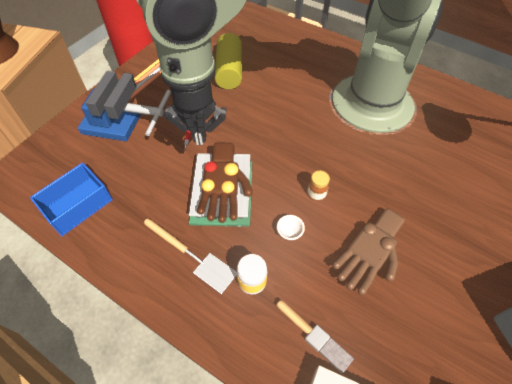

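The gripper is clear (around (197,135)), and the domes are back at their starting pixels. The other things on the bench look unmoved.

```bash
python3 -c "
from workcell import bot; print(bot.job_done())"
```

```text
the job is handed in; nothing more can be done
None
```

I touched the three gold pads once each, in the order asked, with the shut fingertips, then drew straight up and handed the job in at about 16 s.

| Pad | Force (highest reading) | How far the rest sank |
|---|---|---|
| Ball of the thumb | about 2.3 N | 4 mm (estimated) |
| Index pad | about 2.8 N mean (3.6 N) | 4 mm |
| Little-finger pad | about 2.3 N mean (3.0 N) | 3 mm |

**Last checks:** the force was back to about zero. All three gold domes were at their starting pixels to within about 0.1 px, so the rest had come back up. The other things in view looked unmoved in the last scene picture; the arm partly hid the engraver there.

**What disagreed:**
- **Fingertip reach:** contact came with the tool point at z ≈ 0.086. The 14 mm fingertip lead I was given meant I expected it at 0.107. My camera estimate of the tip height was also too low, so I found contact by small steps, watching the force and whether the rest sank.
- **Red patch and bronze:** I have no direct check that these stayed untouched. I infer it from the tip being centred to within about 2 mm of each gold crown, with everything else on the hand lower.

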